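Stopper the tilted parts pots before grinding

ROBOT

A 6-joint arm with a two-finger parallel gripper is mounted at the origin on the work surface. World frame = base frame: x ahead of the robot, y to its left, z up, the work surface at z = 0. Lengths are in mm, angles in rad, forces in N, time in s.
With the tool pointing down it reaches from about 400 to 925 mm from the base axis. Payload 12.5 kg.
Tool frame: the origin (TCP) lies midway between the tips of the shut fingers; the grasp point (between the pads) lies 19 mm behind it; z points along the fingers, y is the line along which they close (so a half turn about z gives the same grasp; the last joint's range is limited). The gripper opens to 95 mm and grips with 3 to 60 N. Pads are 20 mm wide; open, the fingers measure 119 mm over their backs; the gripper's body (75 mm by 180 mm) begins 59 mm behind the grasp point.
Start: joints at [1.092, 0.491, 1.559, -0, 1.092, -0.106], TCP at [227.627, 582.097, 174.761] pointing down, gripper open.
Joint ranges: [-3.1, 3.1], [-0.84, 2.19], [0.05, 2.79], [-1.13, 4.28], [0.06, 2.93], [-2.69, 2.69]. Speed limits (rad/s): [2.22, 2.22, 2.79, 3.14, 3.14, 3.14].

INTERFACE

Orientations are given as [roll, pitch, yaw] about the fixed x, y, z axes, in that order (R = Rz(yaw) Ry(pitch) Rx(roll)).
In Python, from cell import env gives the robot as it stands.
- The arm moves only by the tool carry_out, never from a script. Its argument "series" is a list of rows, each a list of 4 numbers: the shift along the world's x, y, z normalised to -1 to 1, where 1 is 5 cm, then the turn about the world's z normalised to -1 to 1, where 1 is 6 degrees. In form: [[x, y, z, turn], ...]. A call has exactly 5 rows; each row shifts and turns the commanded pose from where the row before left it; what a row does not reach is not made up. A row lasts 1/10 s, in which the tool goes at most 50 mm and 8.59 degrees, less where a joint would pass 70% of its speed; a pose out of reach is approached as far as the arm can. A call with a number of a shift or a turn outside -1 to 1 is refused whole. A call with a gripper value outside its range is refused whole. "fingers" is the closure, from -1 (fully open) to 1 (shut), set as the call begins (left out, the last holds). The fingers move at their own pace and stop on an object; the grip force is fixed at half the most. Time passes only in rows, so rows that do not move let the fingers close, or fill a call up. It gives the time, the measured TCP pose, the force, the opening and the grip force at its end, in the units of the state.
- env.state(): the state, without advancing time (a new reading comes with each control period).
- env.read_camera(name): name is "scene" or "top"; returns the picture (400x640x3 uint8, red, green, blue); there is no depth.
- env.calibration(name): a dict with "K" (3x3 intrinsics, pixels), "dist" ([k1, k2, p1, p2, k3] as OpenCV has them; the pictures are not rectified), "pose" (4x4, takes a point from camera to world coordinates). Camera axes: x right, y down, z forward; pixel columns grow to the right and rows downward; lengths in mm; the calibration is good to about 2 mm. A picture is of the moment at which its call begins. calibration takes no time and is no camera call.
- env.job_done(): hands the job in; it is judged then, once.
Trained networks look in the newest picture that a camera, given by its name, has taken for a name from the list of things; names that differ only in an ending like _2 or _b are one class to them, and where a whole thing is asked for, a point or a joint stands for the part that bears it (a point fixed in the world has none). Each returns a list of dicts, best first, with "conf" (0 to 1); they miss things now and then, are a little off and sometimes report something else, mostly with a low value. They report only what shows in the picture. A call takes as long as a camera call. They do not tell look-alikes from the thing itself.
- env.look_for(camera, label): "position" ([row, column] as shares, 0 to 1, of the picture: columns of its width, rows of its height, amid what is visible of it).
The state is a dict: "t": time; "joints": joint angles; "qvel": joint speeds; "tau": joint torques, N m; "eef_pos": TCP position; "tcp_rot": TCP orientation; "ft_force": force on the tool from outside, world axes, zero at the start; "moment": the same for the moment, N m; "opening": opening from 0.0 (shut) to 1.0 (fully open); "grip_force": force on a finger pad.
Only numpy, scipy, OpenCV 4.12 (cv2) and the standard library are available. Lean on these libraries where they do the work, as an engineer would, in place of code of your own. Each camera call takes 0.05 s, during which the arm holds its last target. There are 200 camera calls.

TASK

Grinding is about to start and the two open parts pots, leaning in their stands, must be kept free of dust. Close each pot with the stopper that fits its mouth, set in fully so that the stopper's disc lies flat on the pot's lip all round, and let go of it. Leave the spare stopper (the biggest, which fits neither pot), the screwdriver, the spray can and the dial gauge where they are.

Things in the scene. Friction and masses are not known exactly. Their poses are not given: they have to be found in the camera images.
- stopper_large: stopper that fits the large pot, loose, upright: black rubber plug, aluminium disc, black round knob on one axis. Origin: centre of the plug's underside, z up to the knob. Plug z = 0 to 26 mm, tapered, 61 mm diameter under the disc, 48 mm at the bottom; disc 82 mm diameter, z = 26 to 33 mm; knob 30 mm diameter, z = 33 to 65 mm
- stopper_small: stopper that fits the small pot, loose, upright: black rubber plug, aluminium disc, black round knob on one axis. Origin: centre of the plug's underside, z up to the knob. Plug z = 0 to 26 mm, tapered, 41 mm diameter under the disc, 30 mm at the bottom; disc 62 mm diameter, z = 26 to 33 mm; knob 30 mm diameter, z = 33 to 65 mm
- stopper_spare: stopper that is spare and fits neither pot, a bystander, loose, upright: black rubber plug, aluminium disc, black round knob on one axis. Origin: centre of the plug's underside, z up to the knob. Plug z = 0 to 26 mm, tapered, 80 mm diameter under the disc, 66 mm at the bottom; disc 102 mm diameter, z = 26 to 33 mm; knob 30 mm diameter, z = 33 to 65 mm
- stopper_large_seat (a point): centre of the disc's underside of the large stopper, 26 mm above its origin on its axis; meets mouth_large when seated
- stopper_small_seat (a point): centre of the disc's underside of the small stopper, 26 mm above its origin on its axis; meets mouth_small when seated
- pot_large: open round steel pot, the large one, fixed in a grey stand, leaning 30 degrees (0.52 rad) from upright roughly towards the robot. Origin: centre of its underside; z along the pot's axis, out of the mouth. 100 mm long, outside diameter 72 mm, mouth 64 mm inside diameter, straight inside; lip at z = 100 mm
- pot_small: open round steel pot, the small one, fixed in a grey stand, leaning 30 degrees (0.52 rad) from upright roughly towards the robot. Origin: centre of its underside; z along the pot's axis, out of the mouth. 100 mm long, outside diameter 52 mm, mouth 44 mm inside diameter, straight inside; lip at z = 100 mm
- mouth_large (a point): centre of the large pot's mouth, level with its lip, 119 mm above the bench
- mouth_small (a point): centre of the small pot's mouth, level with its lip, 114 mm above the bench
- screwdriver: bystander: screwdriver with an orange handle, 180 mm long, lying on the bench between the stands; origin under the middle of its length, x runs along it from the handle to the tip
- spray_can: bystander: upright spray can, 60 mm diameter, 190 mm tall; origin at the centre of its underside
- dial_gauge: bystander: dial gauge on a 50 x 55 x 50 mm magnetic base with a post, 185 mm tall; origin at the centre of its underside
Not all that is in view belongs to the job. What is shaped like the stopper_small but green or red is not meant.

How it is judged (in metres and radians):
At the end, for the whole second after the job is handed in: The large stopper is in the large pot and the small stopper in the small pot, each with the centre of its disc's underside within 4 mm of the centre of the mouth, its axis within 4 degrees (0.07 rad) of the pot's axis, and at rest (distance between stopper_large_seat and mouth_large below 0.004 m and angle between the z axis of stopper_large and the z axis of pot_large, either way round below 0.07 rad and linear speed of each of stopper_large, stopper_small below 0.02 m/s and distance between stopper_small_seat and mouth_small below 0.004 m and angle between the z axis of stopper_small and the z axis of pot_small, either way round below 0.07 rad); the robot touches nothing.
It fails at once if the spare stopper, screwdriver, spray can or dial gauge is moved by more than 30 mm, or the can or gauge is tipped by more than 0.3 rad (distance of any of stopper_spare, screwdriver, spray_can, dial_gauge from where it was at the start of the episode above 0.03 m or angle between any of spray_can, dial_gauge's own z axis and vertical above 0.3 rad).
It also fails if it takes over 54 s, if anything falls off the work surface, if the arm or the gripper's body presses on something with over 40 N, if the wrist force passes 120 N, or if a joint passes its speed limit or range.

## Working session

There is one attempt and no reset: what is moved stays moved. The work goes in short steps, Python scripts to look and compute and a tool call to move; the robot and the scene stay as the last step left them, time stands still between calls to the robot, and variables do not carry over. Pictures are saved under pics/ and viewed, at most 10 in all, crops included, and the job is handed in when it is done.

Besides the shell and the picture viewer there is one more tool, called after "Call:" as a command line: name --pt "numbers of a row" for each row, then --argument value for the rest. carry_out: Moves the arm, as the interface text tells. Its arguments: {"type":"object","properties":{"series":{"type":"array","items":{"type":"array","items":{"type":"number","minimum":-1,"maximum":1}}},"fingers":{"type":"number"}},"required":["series"]}

```bash
mkdir -p pics; ls
python3 - <<'E'
from cell import env
import cv2
for c in("scene","top"):
    cv2.imwrite(f"pics/{c}0.png",env.read_camera(c)[:,:,::-1])
    k=env.calibration(c);print(c,k["K"],k["dist"],k["pose"])
    for l in("stopper_large","stopper_small","stopper_spare","pot_large","pot_small","mouth_large","mouth_small","screwdriver","spray_can","dial_gauge"):
        print(l,[([round(d["position"][1]*640),round(d["position"][0]*400)],round(d["conf"],2)) for d in env.look_for(c,l)])
print(env.state())
E
```

```text
pics
scene [[399.23675404   0.         317.18325361]
 [  0.         399.23675404 202.69787048]
 [  0.           0.           1.        ]] [0.02534886 0.         0.         0.         0.        ] [[ 6.59106070e-01  5.17568033e-01 -5.45621223e-01  1.09421483e+03]
 [ 7.52046581e-01 -4.55785796e-01  4.76114743e-01 -4.72688834e+02]
 [-2.26463211e-03 -7.24142693e-01 -6.89646454e-01  7.63211075e+02]
 [ 0.00000000e+00  0.00000000e+00  0.00000000e+00  1.00000000e+00]]
stopper_large [([341, 167], 0.81)]
stopper_small [([319, 212], 0.92), ([311, 181], 0.79), ([301, 278], 0.47)]
stopper_spare [([245, 235], 0.89)]
pot_large [([401, 203], 0.87)]
pot_small [([302, 275], 0.62)]
mouth_large [([404, 203], 0.73)]
mouth_small [([300, 280], 0.74)]
screwdriver [([349, 245], 0.87)]
spray_can [([427, 145], 0.97)]
dial_gauge [([183, 310], 0.75)]
top [[451.83306326   0.         312.74372594]
 [  0.         451.83306326 200.45771276]
 [  0.           0.           1.        ]] [-0.01391055  0.          0.          0.          0.        ] [[-3.37701777e-03 -9.82235121e-01  1.87623992e-01  3.61774859e+02]
 [-9.99
[... 585 characters left out ...]
73, 190], 0.64)]
{'t': 1.1, 'joints': array([ 1.09238443e+00,  4.90900359e-01,  1.55889657e+00, -2.09382331e-06,
        1.09168094e+00, -1.05587156e-01]), 'qvel': array([-9.33285204e-04, -3.55996184e-05,  2.41055270e-03, -1.05042915e-03,
        1.72931478e-04,  1.17071200e-03]), 'tau': array([-2.51651827e-04, -6.12480998e+01, -2.58426315e+01,  6.93228794e-02,
        4.46364249e-02, -7.91433990e-05]), 'eef_pos': array([227.63996057, 582.10053493, 174.76190441]), 'tcp_rot': array([3.14147870e+00, 1.39451510e-05, 2.76876888e+00]), 'ft_force': array([0.25245196, 1.14943493, 0.35520391]), 'moment': array([-0.01548041, -0.01515118,  0.04289191]), 'grip_force': 0.0, 'opening': 0.997273480583741}
```

Run:
```python
import cv2
a=cv2.imread("pics/top0.png")[100:310,110:510]
cv2.imwrite("pics/topc.png",cv2.resize(a,(800,420),interpolation=cv2.INTER_CUBIC))
a=cv2.imread("pics/scene0.png")[110:360,150:480]
cv2.imwrite("pics/scenec.png",cv2.resize(a,(792,600),interpolation=cv2.INTER_CUBIC))
```

```text
(no output)
```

View pics/topc.png

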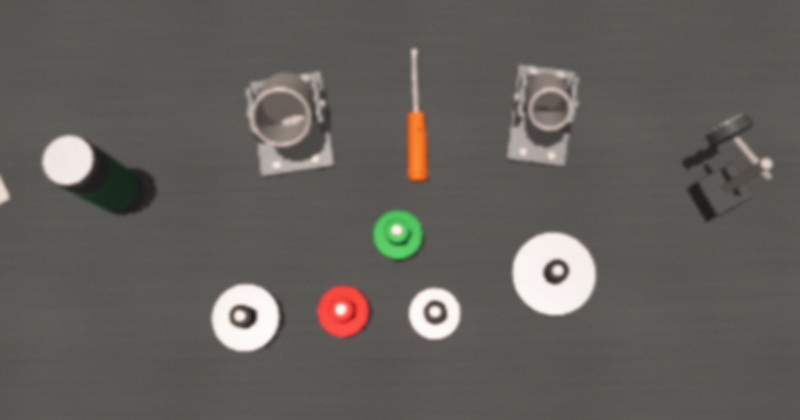

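View pics/scenec.png

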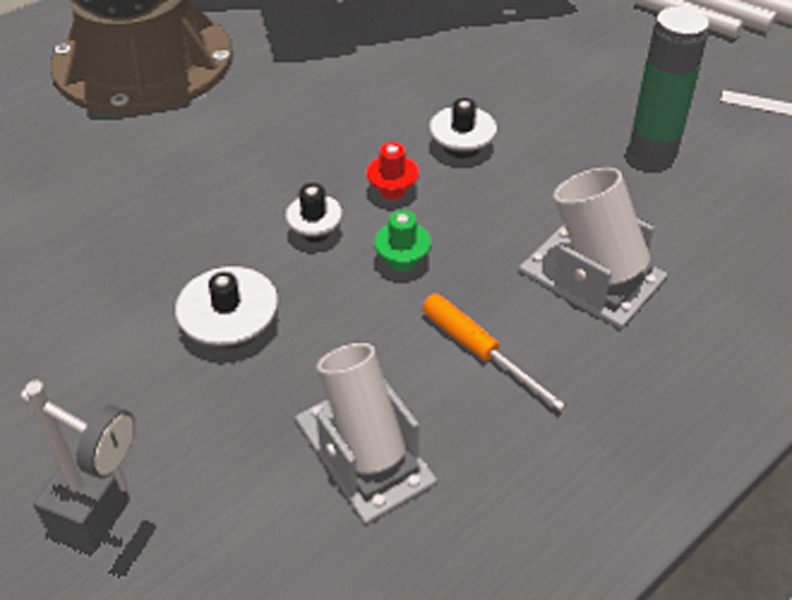

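The top view (full-image pixels) shows three silver stoppers: (233,258) is the large one, (327,256) the small one and (387,236) the biggest, so the spare. The red one at (281,255) and the green one at (309,217) are look-alikes. The small silver stopper at (327,256) with the black knob fits the description. The mouths are at (250,157) for the large pot and (385,153) for the small. The enlarged crops confirm this.

```bash
cat > h.py <<'E'
import numpy as np,cv2
from scipy.optimize import minimize,differential_evolution
from cell import env
CAL={c:{k:np.array(v) for k,v in env.calibration(c).items()} for c in("scene","top")}
def proj(c,P):
    k=CAL[c];T=np.linalg.inv(k["pose"])
    return cv2.projectPoints(np.asarray(P,float).reshape(-1,1,3),cv2.Rodrigues(T[:3,:3])[0],T[:3,3],k["K"],k["dist"])[0][:,0]
def ray(c,uv,z):
    k=CAL[c];p=cv2.undistortPoints(np.array([[uv]],float),k["K"],k["dist"])[0,0]
    d=k["pose"][:3,:3]@[p[0],p[1],1];o=k["pose"][:3,3];return o+d*(z-o[2])/d[2]
A=np.linspace(0,2*np.pi,120,endpoint=False)
def axes(yaw,t=np.pi/6):
    h=np.array([np.cos(yaw),np.sin(yaw),0]);n=h*np.sin(t)+np.array([0,0,np.cos(t)])
    u=-h*np.cos(t)+np.array([0,0,np.sin(t)]);return n,u,np.cross(n,u)
def circ(C,yaw,r,t=np.pi/6):
    n,u,v=axes(yaw,t);return C+r*(np.outer(np.cos(A),u)+np.outer(np.sin(A),v))
def grad(img):
    g=cv2.GaussianBlur(img,(0,0),0.8).astype(np.float32)
    return np.sqrt(sum(cv2.Sobel(g[...,i],5,1,0)**2+cv2.Sobel(g[...,i],5,0,1)**2 for i in range(3)))
def samp(G,uv): return np.minimum(cv2.remap(G,uv[:,None,0].astype(np.float32),uv[:,None,1].astype(np.float32),1),250).mean()
def sil(c,M,yaw,R):
    n,u,v=axes(yaw);o=CAL[c]["pose"][:3,3]-M;a,b=o@u,o@v
    f=np.arctan2(b,a);w=np.arccos(R/np.hypot(a,b));s=np.linspace(-45,-3,25)
    return np.concatenate([M+R*(np.cos(f+e*w)*u+np.sin(f+e*w)*v)+np.outer(s,n) for e in(-1,1)])
E
cat > m.py <<'E'
from h import *
I={c:cv2.imread(f"pics/{c}0.png") for c in CAL};G={c:grad(I[c]) for c in I}
for nm,uv,r,z in(("large",(233,258),41,33),("small",(327,256),31,33)):
    p=ray("top",uv,33)[:2]
    for cs in(["top"],["scene"],["top","scene"]):
        f=lambda q:-sum(samp(G[c],proj(c,circ(np.array([q[0],q[1],z]),0,r,0))) for c in cs)
        s=differential_evolution(f,[(p[0]-15,p[0]+15),(p[1]-15,p[1]+15)],seed=1);print(nm,cs,s.x.round(1),round(s.fun))
for nm,uv,R,z in(("large",(250,157),36,119),("small",(385,153),26,114)):
    p=ray("top",uv,z)[:2]
    for cs in(["top"],["scene"],["top","scene"]):
        def f(q):
            M=np.array([q[0],q[1],z]);return -sum(samp(G[c],proj(c,circ(M,q[2],R)))+.5*samp(G[c],proj(c,circ(M,q[2],R-4)))+.7*samp(G[c],proj(c,sil(c,M,q[2],R))) for c in cs)
        s=differential_evolution(f,[(p[0]-15,p[0]+15),(p[1]-15,p[1]+15),(np.pi-.4,np.pi+.4)],seed=1);print("pot",nm,cs,s.x.round(3),round(s.fun))
    M=np.array([*s.x[:2],z])
    for c in I:
        for P in(circ(M,s.x[2],R),sil(c,M,s.x[2],R)):
            for x in proj(c,P): I[c]=cv2.circle(I[c],tuple((x*16).astype(int)),4,(0,0,255),-1,shift=4)
cv2.imwrite("pics/ov.png",np.vstack([cv2.resize(I["top"][120:200,210:410],(800,320),interpolation=2),cv2.resize(I["scene"][165:310,270:450],(347,280),interpolation=2)if 0 else cv2.resize(I["scene"][170:320,180:580],(800,280))]))
E
python3 m.py
```

```text
large ['top'] [431.8 206.7] -250
large ['scene'] [432.6 202. ] -250
large ['top', 'scene'] [432.5 202.2] -500
small ['top'] [435.  -29.1] -250
small ['scene'] [434.4 -28.5] -250
small ['top', 'scene'] [436.2 -28. ] -500
pot large ['top'] [660.14  149.697   3.454] -484
pot large ['scene'] [664.476 149.83    3.373] -471
pot large ['top', 'scene'] [664.356 147.187   3.404] -903
pot small ['top'] [ 669.199 -173.074    3.288] -486
pot small ['scene'] [ 672.12  -172.112    3.155] -428
pot small ['top', 'scene'] [ 671.953 -171.182    3.115] -858
```

```bash
sed -i 's/,250)/,900)/' h.py; python3 m.py
```

```text
large ['top'] [431.6 204.2] -656
large ['scene'] [436.2 201.7] -641
large ['top', 'scene'] [433.  203.8] -1203
small ['top'] [435.4 -30.1] -633
small ['scene'] [439.4 -32.1] -622
small ['top', 'scene'] [436.8 -30.9] -1185
pot large ['top'] [664.041 145.608   3.458] -575
pot large ['scene'] [664.211 150.759   3.344] -559
pot large ['top', 'scene'] [664.606 146.523   3.435] -1036
pot small ['top'] [ 670.07  -163.286    2.83 ] -560
pot small ['scene'] [ 672.215 -171.001    3.053] -476
pot small ['top', 'scene'] [ 672.163 -170.552    3.063] -958
```

View pics/ov.png

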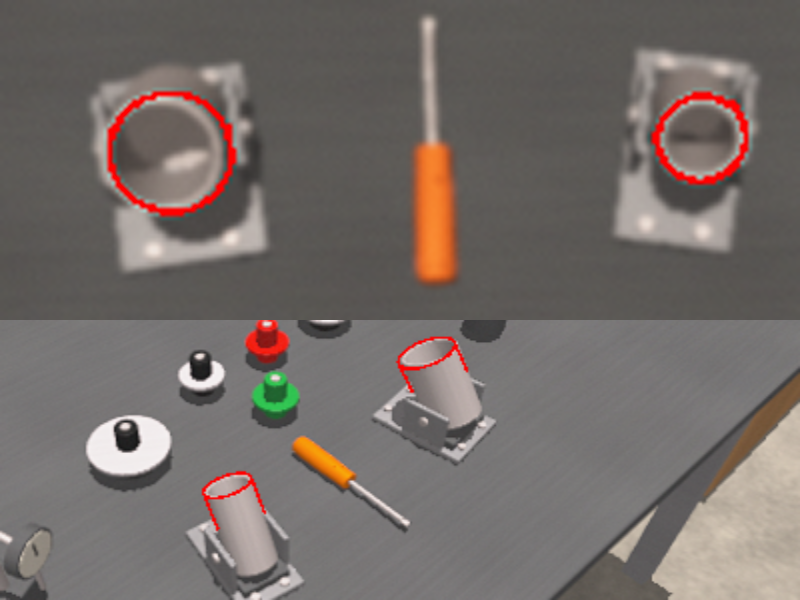

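```bash
cat > m2.py <<'E'
from h import *
I={c:cv2.imread(f"pics/{c}0.png") for c in CAL};G={c:grad(I[c]) for c in I}
for a,b in(((122,270),(267,250)),((95,95),(122,270)),((614,236),(732,250)),((637,50),(614,236))):
    p,q=[ray("top",(210+x/4,120+y/4),6) for x,y in(a,b)];print("edge",np.arctan2(*(q-p)[1::-1]).round(3))
for nm,uv,R,z,y0 in(("large",(250,157),36,119,3.29),("small",(385,153),26,114,3.03)):
    p=ray("top",uv,z)[:2]
    for cs in(["top"],["scene"]):
        def f(q):
            M=np.array([q[0],q[1],z]);return -sum(samp(G[c],proj(c,circ(M,y0,R)))+samp(G[c],proj(c,circ(M,y0,R-4)))+(c=="scene")*samp(G[c],proj(c,sil(c,M,y0,R))) for c in cs)
        s=differential_evolution(f,[(p[0]-15,p[0]+15),(p[1]-15,p[1]+15)],seed=1);print("pot",nm,cs,s.x.round(3),round(s.fun))
E
python3 m2.py
cat > path.py <<'E'
# 2D (u uphill, n): lowest n of the seat for each tilt left, then tool points relative to the mouth
import numpy as np
d=np.pi/6
def feas(u,n,p,Rp,rt,rb,rd,g):
    y=np.linspace(0,1,30);e=g*np.sin(p)/.5
    pts=np.concatenate([np.stack([s*(rt+(rb-rt)*y),-26*y],1) for s in(1,-1)]+[np.stack([np.linspace(-rd,rd,120),0*np.linspace(0,1,120)],1)])
    U=u+pts[:,0]*np.cos(p)+pts[:,1]*np.sin(p);N=n-pts[:,0]*np.sin(p)+pts[:,1]*np.cos(p)
    return not np.any((N<-.01+e*0)&(abs(U)>Rp-e)&(abs(U)<Rp+4.01))
for nm,Rp,rt,rb,rd in(("L",32,30.5,24,41),("S",22,20.5,15,31)):
    for deg in range(30,-1,-5):
        p=np.radians(deg)
        b=min(((n,abs(u),u) for u in np.arange(-2,9,.25) for n in np.arange(0,40,.5) if feas(u,n,p,Rp,rt,rb,rd,.5)),default=None)
        if b is None: print(nm,deg,"none");continue
        n,_,u=b;gu,gn=u+31*np.sin(p),n+31*np.cos(p)
        print(nm,deg,"seat",u,n,"G horiz uphill",round(gu*np.cos(d)-gn*np.sin(d),1),"z",round(gu*np.sin(d)+gn*np.cos(d),1))
E
python3 path.py
```

```text
edge -1.438
edge -2.965
edge -1.7
edge 2.998
pot large ['top'] [660.804 148.423] -478
pot large ['scene'] [664.249 150.889] -736
pot small ['top'] [ 667.733 -169.885] -505
pot small ['scene'] [ 672.113 -170.85 ] -625
L 30 seat 6.5 17.0 G horiz uphill -2.9 z 49.0
L 25 seat 4.5 14.5 G horiz uphill -6.1 z 45.7
L 20 seat 4.0 11.5 G horiz uphill -7.7 z 42.5
L 15 seat 1.75 9.0 G horiz uphill -11.0 z 38.6
L 10 seat 1.75 6.0 G horiz uphill -12.1 z 35.2
L 5 seat 1.5 3.0 G horiz uphill -13.3 z 31.4
L 0 seat 0.0 0.0 G horiz uphill -15.5 z 26.8
S 30 seat 5.25 12.0 G horiz uphill -1.5 z 44.0
S 25 seat 3.25 10.5 G horiz uphill -5.1 z 41.6
S 20 seat 2.5 8.5 G horiz uphill -7.5 z 39.1
S 15 seat 1.75 6.5 G horiz uphill -9.8 z 36.4
S 10 seat 0.25 4.5 G horiz uphill -12.6 z 33.2
S 5 seat 0.0 2.5 G horiz uphill -14.4 z 30.3
S 0 seat 0.0 0.0 G horiz uphill -15.5 z 26.8
```

Call:
carry_out --pt "0.8 -1 0 1" --pt "0.8 -1 0 1" --pt "0.8 -1 0 1" --pt "0.8 -1 0 0.56" --pt "0.8 -1 0 0" --fingers -1

```text
t: 1.6
eef_pos: [384.8, 385.3, 175.0]
tcp_rot: [3.141, 0.0, -3.139]
ft_force: [0.6, 0.4, 0.9]
opening: 1.003
grip_force: 0.0
```

Call:
carry_out --pt "0.245 -0.91 -0.4 0.36" --pt "0.245 -0.91 -0.4 0.36" --pt "0.245 -0.91 -0.4 0.36" --pt "0.245 -0.916 -0.4 0.36" --pt "0 0 0 0"

```text
t: 2.1
eef_pos: [431.7, 204.8, 94.9]
tcp_rot: [-3.141, -0.003, -2.994]
ft_force: [-0.6, 0.6, -0.0]
opening: 0.998
grip_force: 0.0
```

Call:
carry_out --pt "0 0 -0.3 0" --pt "0 0 -0.3 0" --pt "0 0 -0.3 0" --pt "0 0 -0.2 0" --pt "0 0 -0.04 0"

```text
t: 2.6
eef_pos: [431.3, 209.3, 39.0]
tcp_rot: [-3.142, -0.001, -2.991]
ft_force: [-0.3, 0.6, 1.3]
opening: 1.003
grip_force: 0.0
```

Call:
carry_out --pt "0.026 -0.063 0 0" --pt "0.026 -0.063 0 0" --pt "0 0 0 0" --pt "0 0 0 0" --pt "0 0 0 0"

```text
t: 3.1
eef_pos: [434.3, 202.8, 40.0]
tcp_rot: [3.141, 0.001, -2.991]
ft_force: [-0.1, -0.5, -0.1]
opening: 1.001
grip_force: 0.0
```

Call:
carry_out --pt "0 0 0 0" --pt "0 0 0 0" --pt "0 0 0 0" --pt "0 0 0 0" --pt "0 0 0 0" --fingers 1

```text
t: 3.6
eef_pos: [434.2, 202.8, 39.7]
tcp_rot: [3.142, 0.0, -2.991]
ft_force: [0.0, 0.9, 0.2]
opening: 0.636
grip_force: 0.0
```

Call:
carry_out --pt "0 0 0 0" --pt "0 0 0 0" --pt "0 0 0 0" --pt "0 0 0 0" --pt "0 0 0 0"

```text
t: 4.1
eef_pos: [434.2, 202.8, 39.7]
tcp_rot: [3.141, 0.0, -2.991]
ft_force: [-0.4, 0.8, -0.3]
opening: 0.214
grip_force: 0.0
```

Run:
```python
from h import *
a=env.read_camera("scene")[:,:,::-1];b=env.read_camera("top")[:,:,::-1]
s=env.state();print(s["opening"],s["grip_force"],s["eef_pos"])
cv2.imwrite("pics/g1.png",np.hstack([cv2.resize(np.ascontiguousarray(a[80:230,260:410]),(400,400)),cv2.resize(np.ascontiguousarray(b[180:330,150:300]),(400,400))]))
```

```text
0.1312129247129655 0.0 [434.19152497 202.75555815  39.72452019]
```

View pics/g1.png

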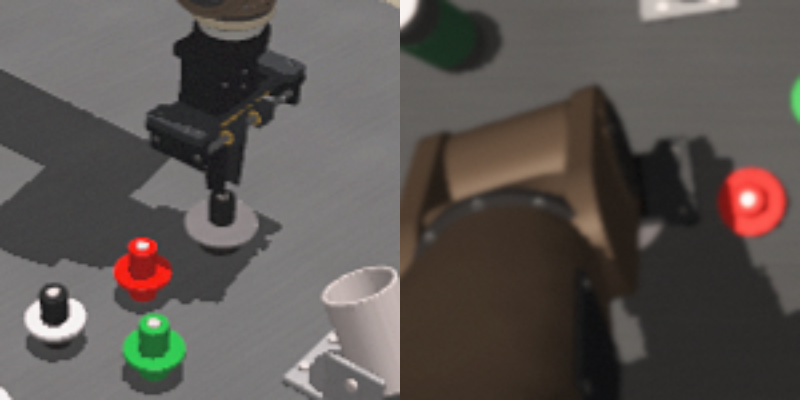

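Run:
```python
from h import *
for z in(40,75,118): print(z,[((proj(c,[[434.2,202.8,z]])[0]-o)*400/150).round(1) for c,o in(("scene",(260,80)),("top",(150,180)))])
print(((proj("scene",[[434,203,33],[434,203,65],[434,162,33],[475,203,33]])-(260,80))*400/150).round())
for c,uv in (("scene",None),):
    a=cv2.cvtColor(cv2.imread("pics/scene0.png"),cv2.COLOR_BGR2GRAY);m=cv2.inRange(a,185,255)
    n,l,s,ce=cv2.connectedComponentsWithStats(m)
    for i in range(1,n):
        if s[i,4]>150: print(s[i],ce[i].round(1),ray(c,ce[i],33).round(1))
a=cv2.cvtColor(cv2.imread("pics/top0.png"),cv2.COLOR_BGR2GRAY);m=cv2.inRange(a,185,255)
n,l,s,ce=cv2.connectedComponentsWithStats(m)
for i in range(1,n):
    if s[i,4]>150: print(s[i],ce[i].round(1),ray("top",ce[i],33).round(1))
```

```text
40 [array([219.8, 213.7]), array([219.5, 205.6])]
75 [array([221.2, 188. ]), array([211.9, 203.1])]
118 [array([222.9, 154.8]), array([201.9, 199.8])]
[[220. 219.]
 [221. 195.]
 [193. 234.]
 [246. 236.]]
[427  94  60  22 274] [456.6 104.3] [462.8 736.8  33. ]
[421  99  52  20 212] [445.9 108.2] [453.7 686.5  33. ]
[415 105  44  19 318] [435.  115.4] [457.1 619.6  33. ]
[450 139  89  30 617] [508.1 155.8] [741.5 595.5  33. ]
[329 155  28  16 258] [342.5 163.5] [439.7 198.2  33. ]
[269 192  23  15 168] [280.5 200. ] [443.8 -35.3  33. ]
[ 547  209   74   57 1379] [580.4 241. ] [1030.   414.7   33. ]
[223 221  42  32 832] [243.9 237.5] [ 491.  -182.8   33. ]
[531 274  24  24 285] [542.2 283.4] [1029.9  230.3   33. ]
[ 486  281   94  119 3599] [531.8 343.2] [1082.9   82.9   33. ]
[  24  119   90   84 1132] [ 76.9 153.2] [706.7 621.8  33. ]
[132 168  24  24 455] [143.4 179.5] [634.3 440.3  33. ]
[ 13 211  13  85 586] [ 18.8 253.6] [445.1 745.9  33. ]
[ 367  217   41   40 1170] [386.4 236.6] [ 483.6 -179.    33. ]
[ 32 219  12  73 434] [ 37.2 255.6] [439.9 697.8  33. ]
[605 220  18 114 681] [613.4 270.8] [ 396.3 -730.3   33. ]
[ 50 227  12  62 331] [ 55.4 257.6] [434.8 650.5  33. ]
[216 242  33  33 716] [232.4 258.4] [431.4 203.8  33. ]
[315 244  25  25 381] [326.8 256.4] [435.4 -30.3  33. ]
```

Run:
```python
from h import *
a=np.ascontiguousarray(env.read_camera("scene")[:,:,::-1]);s=env.state();print(s["opening"],s["grip_force"],s["eef_pos"],s["ft_force"])
g=grad(a)
f=lambda q:-samp(g,proj("scene",circ(np.array([q[0],q[1],33]),0,41,0)))
r=differential_evolution(f,[(415,455),(180,225)],seed=1);print(r.x,r.fun)
cv2.imwrite("pics/g2.png",cv2.resize(a[125:185,305:385],(800,600),interpolation=cv2.INTER_CUBIC))
```

```text
0.0896117326861663 0.0 [434.19013089 202.74762402  39.71241927] [-0.42921654 -0.26843586  0.46911862]
[438.849143 198.926974] -302.66436767578125
```

View pics/g2.png

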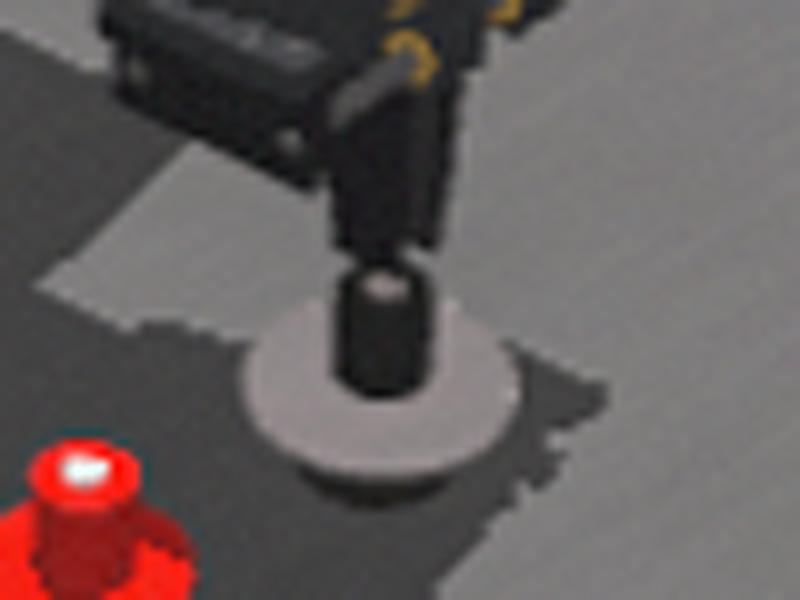

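Run:
```python
from h import *
y=-2.991;b=np.array([-np.sin(y),np.cos(y)])*-1;b=-np.array([np.sin(y),-np.cos(y)]);x=np.array([np.cos(y),np.sin(y)])
P=np.array([434.2,202.8])
pts=[[*(P+90*b+s*37.5*x),z] for s in(-1,1) for z in(118,153)]
print(np.round(pts),proj("top",pts).round(),((proj("scene",pts)-(305,125))*10).round())
print(ray("scene",(343.8,150),40),ray("scene",(343.8,150),75),env.state()["tau"])
# finger axis line in crop
I=np.ascontiguousarray(env.read_camera("top")[:,:,::-1]);cv2.imwrite("pics/t3.png",cv2.resize(I[200:300,180:300],(720,600),interpolation=2))
```

```text
[[485. 119. 118.]
 [485. 119. 153.]
 [411. 108. 118.]
 [411. 108. 153.]] [[262. 233.]
 [260. 231.]
 [267. 265.]
 [265. 264.]] [[292. 332.]
 [295. 224.]
 [ 77. 225.]
 [ 76. 118.]]
[400.55571843 240.8937029   40.        ] [434.12554286 206.35967867  75.        ] [-8.44081967e-06 -5.01743388e+01 -1.47744387e+01 -1.31256640e-02
  8.72603199e-02  9.26243683e-05]
```

View pics/t3.png

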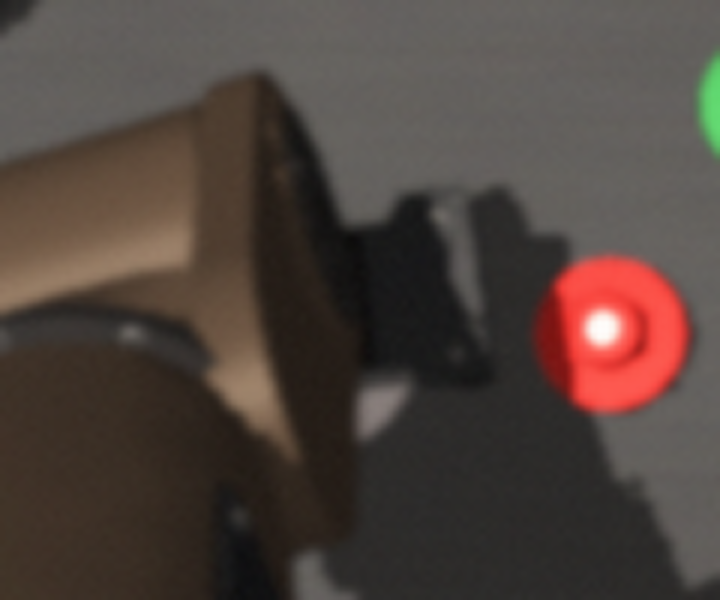

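Call:
carry_out --pt "0 0 -0.02 0" --pt "0 0 -0.02 0" --pt "0 0 -0.02 0" --pt "0 0 0 0" --pt "0 0 0 0"

```text
t: 4.8
eef_pos: [434.2, 202.7, 36.7]
tcp_rot: [3.142, -0.0, -2.991]
ft_force: [-0.3, 0.6, 0.7]
opening: 0.01
grip_force: 0.0
```

Call:
carry_out --pt "0 0 -0.02 0" --pt "0 0 -0.02 0" --pt "0 0 -0.02 0" --pt "0 0 0 0" --pt "0 0 0 0"

```text
t: 5.3
eef_pos: [434.2, 202.8, 33.7]
tcp_rot: [3.142, -0.0, -2.991]
ft_force: [0.6, 0.3, -0.1]
opening: 0.009
grip_force: 0.0
```

Call:
carry_out --pt "0 0 -0.02 0" --pt "0 0 -0.02 0" --pt "0 0 0 0" --pt "0 0 0 0" --pt "0 0 0 0"

```text
t: 5.8
eef_pos: [434.2, 202.7, 31.7]
tcp_rot: [3.142, 0.0, -2.991]
ft_force: [1.0, -0.6, -0.2]
opening: 0.005
grip_force: 0.0
```

Run:
```python
from h import *
a=np.ascontiguousarray(env.read_camera("scene")[:,:,::-1]);s=env.state();print(s["eef_pos"],s["ft_force"])
cv2.imwrite("pics/g4.png",cv2.resize(a[125:185,305:385],(800,600),interpolation=cv2.INTER_CUBIC))
```

```text
[434.20083333 202.75284343  31.72796945] [0.33543247 0.1427965  0.88985803]
```

View pics/g4.png

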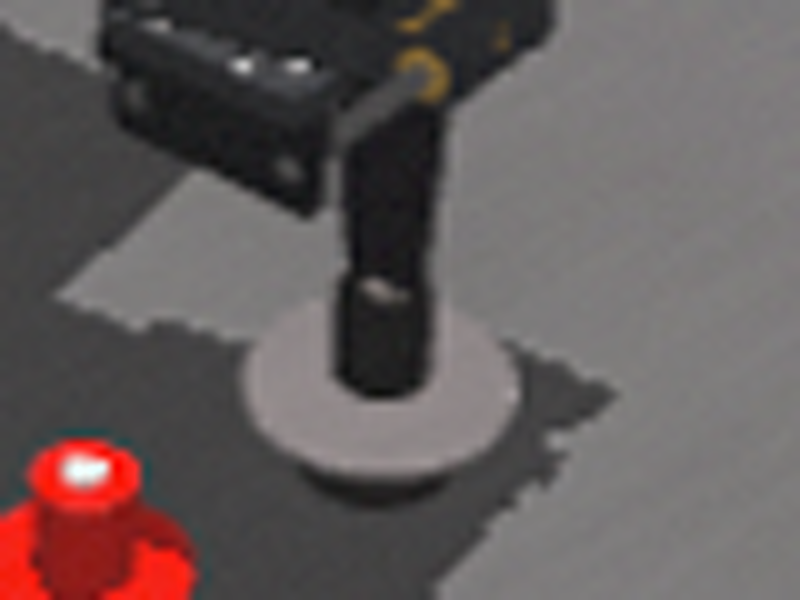

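The closed fingertips are just above the knob top (crop ~(385,280)) while the state reads z = 31.7. The real tips are therefore about 35 mm higher than reported. I'll find the exact offset by touch.

Call:
carry_out --pt "0 0 -0.02 0" --pt "0 0 -0.01 0" --pt "0 0 -0.01 0" --pt "0 0 0 0" --pt "0 0 0 0"

```text
t: 6.35
eef_pos: [434.2, 202.7, 29.7]
tcp_rot: [3.141, -0.0, -2.991]
ft_force: [0.6, 0.6, 0.2]
opening: 0.008
grip_force: 0.0
```

Call:
carry_out --pt "0 0 -0.02 0" --pt "0 0 -0.01 0" --pt "0 0 0 0" --pt "0 0 0 0" --pt "0 0 0 0"

```text
t: 6.85
eef_pos: [434.2, 202.7, 28.2]
tcp_rot: [3.142, -0.0, -2.991]
ft_force: [-0.3, 0.0, 0.0]
opening: 0.005
grip_force: 0.0
```

Call:
carry_out --pt "0 0 -0.02 0" --pt "0 0 -0.01 0" --pt "0 0 0 0" --pt "0 0 0 0" --pt "0 0 0 0"

```text
t: 7.35
eef_pos: [434.2, 202.8, 26.7]
tcp_rot: [3.141, 0.0, -2.991]
ft_force: [0.3, -0.5, -0.9]
opening: 0.002
grip_force: 0.0
```

Call:
carry_out --pt "0 0 -0.02 0" --pt "0 0 -0.01 0" --pt "0 0 0 0" --pt "0 0 0 0" --pt "0 0 0 0"

```text
t: 7.85
eef_pos: [434.3, 202.8, 25.4]
tcp_rot: [3.141, 0.0, -2.991]
ft_force: [-1.3, -0.1, 6.4]
opening: 0.01
grip_force: 2.7
```

Call:
carry_out --pt "0 0 0.1 0" --pt "0 0 0 0" --pt "0 0 0 0" --pt "0 0 0 0" --pt "0 0 0 0" --fingers -0.2

```text
t: 8.35
eef_pos: [434.1, 202.7, 30.1]
tcp_rot: [3.142, -0.0, -2.991]
ft_force: [-0.3, 0.7, -0.0]
opening: 0.368
grip_force: 0.0
```

Call:
carry_out --pt "0 0 0 0" --pt "0 0 0 0" --pt "0 0 0 0" --pt "0 0 0 0" --pt "0 0 0 0"

```text
t: 8.85
eef_pos: [434.2, 202.7, 30.2]
tcp_rot: [3.142, 0.0, -2.991]
ft_force: [-0.3, 0.0, 0.2]
opening: 0.6
grip_force: 0.0
```

Call:
carry_out --pt "0 0 -0.2 0" --pt "0 0 -0.2 0" --pt "0 0 -0.15 0" --pt "0 0 -0.08 0" --pt "0 0 0 0"

```text
t: 9.35
eef_pos: [433.8, 202.6, -2.1]
tcp_rot: [-3.141, -0.002, -2.991]
ft_force: [-0.1, -0.2, -0.3]
opening: 0.604
grip_force: 0.0
```

Call:
carry_out --pt "0 0 0 0" --pt "0 0 0 0" --pt "0 0 0 0" --pt "0 0 0 0" --pt "0 0 0 0" --fingers 1

```text
t: 9.85
eef_pos: [434.3, 202.8, -1.1]
tcp_rot: [3.141, 0.001, -2.991]
ft_force: [0.1, 0.4, 1.5]
opening: 0.31
grip_force: 30.0
```

Call:
carry_out --pt "0 0 0 0" --pt "0 0 0 0" --pt "0 0 0 0" --pt "0 0 0 0" --pt "0 0 0 0"

```text
t: 10.35
eef_pos: [434.3, 202.8, -1.1]
tcp_rot: [3.141, 0.0, -2.991]
ft_force: [-1.1, 1.0, 5.0]
opening: 0.306
grip_force: 30.0
```

Call:
carry_out --pt "0 0 0.3 0" --pt "0 0 0.5 0" --pt "0 0 0.8 0" --pt "0 0 0.8 0" --pt "0 0 0.6 0"

```text
t: 10.85
eef_pos: [434.0, 202.6, 150.6]
tcp_rot: [3.142, 0.0, -2.991]
ft_force: [0.1, 0.1, -2.4]
opening: 0.308
grip_force: 30.0
```

Call:
carry_out --pt "0.75 -0.18 0 0" --pt "0.75 -0.18 0 0" --pt "0.75 -0.18 0 0" --pt "0.75 -0.18 0 0" --pt "0.75 -0.18 0 0"

```text
t: 11.35
eef_pos: [622.6, 157.0, 148.0]
tcp_rot: [3.142, -0.002, -2.991]
ft_force: [0.2, -0.0, -2.6]
opening: 0.31
grip_force: 30.0
```

Call:
carry_out --pt "0.4 -0.09 0 0" --pt "0.2 -0.05 0 0" --pt "0 0 0 0" --pt "0 0 0 0" --pt "0 0 0 0"

```text
t: 11.85
eef_pos: [650.7, 151.2, 148.9]
tcp_rot: [3.141, -0.0, -2.99]
ft_force: [0.2, 0.4, -0.8]
opening: 0.31
grip_force: 30.0
```

```bash
cat > d.py <<'E'
from h import *
import sys
r=float(sys.argv[1])
s=env.state();p=s["eef_pos"];z=p[2]+float(sys.argv[2])
for c in("scene","top"):
    a=np.ascontiguousarray(env.read_camera(c)[:,:,::-1]);G=grad(a)
    def f(q): return -samp(G,proj(c,circ(np.array([p[0]+q[0],p[1]+q[1],z+(q[2] if c=="scene" and 0 else 0)]),0,r,0)))
    o=differential_evolution(f,[(-20,20),(-20,20)],seed=1);print(c,p.round(1),"disc-tcp",o.x.round(1),round(o.fun))
    for P in circ(np.array([p[0]+o.x[0],p[1]+o.x[1],z]),0,r,0)[::6]: cv2.circle(a,tuple((proj(c,P)[0]*16).astype(int)),4,(0,0,255),-1,shift=4)
    q=proj(c,p+[0,0,39])[0].astype(int)
    b=a[max(q[1]-50,0):q[1]+70,max(q[0]-60,0):q[0]+60];cv2.imwrite(f"pics/d_{c}.png",cv2.resize(b,(400,400),interpolation=2))
cv2.imwrite(sys.argv[3],np.hstack([cv2.imread("pics/d_scene.png"),cv2.imread("pics/d_top.png")]))
E
python3 d.py 41 34.1 pics/d1.png
```

```text
scene [650.7 151.2 148.9] disc-tcp [ 7.2 -4.3] -195
top [650.7 151.2 148.9] disc-tcp [3.4 6.2] -83
```

View pics/d1.png

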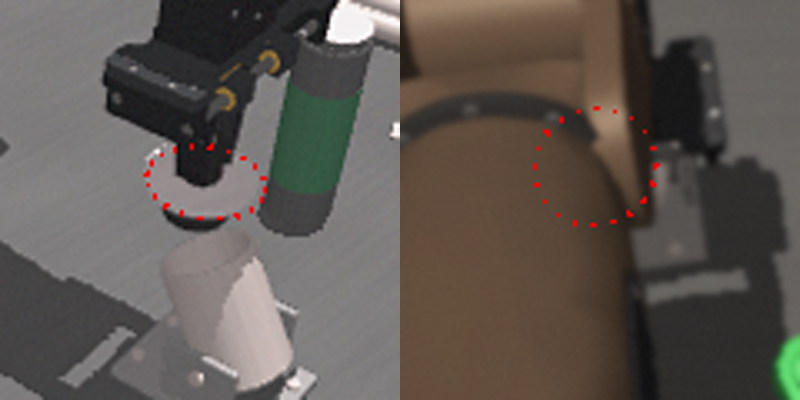

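Call:
carry_out --pt "0.19 -0.04 0 0" --pt "0 0 -0.2 0" --pt "0 0 -0.2 0" --pt "0 0 -0.2 0" --pt "0 0 -0.06 0"

```text
t: 12.45
eef_pos: [660.3, 148.6, 113.7]
tcp_rot: [3.141, -0.003, -2.991]
ft_force: [-0.4, 0.4, -1.4]
opening: 0.306
grip_force: 30.0
```

Call:
carry_out --pt "0 0 -0.04 0" --pt "0 0 -0.04 0" --pt "0 0 -0.02 0" --pt "0 0 0 0" --pt "0 0 0 0"

```text
t: 12.95
eef_pos: [661.3, 148.8, 111.0]
tcp_rot: [3.142, 0.0, -2.991]
ft_force: [1.1, -0.3, -1.6]
opening: 0.308
grip_force: 30.0
```

Call:
carry_out --pt "-0.015 0 -0.02 0" --pt "-0.015 0 -0.02 0" --pt "-0.015 0 -0.02 0" --pt "-0.015 0 -0.02 0" --pt "0 0 0 0"

```text
t: 13.45
eef_pos: [659.1, 148.8, 107.7]
tcp_rot: [-3.142, 0.003, -2.991]
ft_force: [2.4, -1.3, 3.9]
opening: 0.308
grip_force: 30.0
```

Call:
carry_out --pt "-0.015 0 -0.02 0" --pt "-0.015 0 -0.02 0" --pt "-0.015 0 -0.02 0" --pt "-0.015 0 -0.02 0" --pt "0 0 0 0"

```text
t: 13.95
eef_pos: [655.8, 148.8, 103.6]
tcp_rot: [-3.142, 0.002, -2.991]
ft_force: [-0.0, -0.6, 5.5]
opening: 0.309
grip_force: 30.0
```

Call:
carry_out --pt "-0.018 -0.004 -0.022 0" --pt "-0.018 -0.004 -0.022 0" --pt "-0.018 -0.004 -0.022 0" --pt "-0.018 -0.004 -0.022 0" --pt "0 0 0 0"

```text
t: 14.45
eef_pos: [652.4, 148.2, 99.2]
tcp_rot: [3.141, 0.003, -2.991]
ft_force: [1.6, 0.7, 5.8]
opening: 0.307
grip_force: 30.0
```

Call:
carry_out --pt "-0.01 -0.002 -0.03 0" --pt "-0.01 -0.002 -0.03 0" --pt "-0.01 -0.002 -0.03 0" --pt "-0.01 -0.002 -0.03 0" --pt "0 0 0 0"

```text
t: 14.95
eef_pos: [649.7, 147.8, 93.0]
tcp_rot: [3.141, 0.001, -2.991]
ft_force: [-1.0, 2.4, 5.7]
opening: 0.309
grip_force: 30.0
```

Call:
carry_out --pt "-0.012 -0.003 -0.025 0" --pt "-0.012 -0.003 -0.025 0" --pt "-0.01 -0.003 -0.025 0" --pt "0 0 0 0" --pt "0 0 0 0"

```text
t: 15.45
eef_pos: [648.5, 147.5, 89.6]
tcp_rot: [3.141, 0.002, -2.991]
ft_force: [0.4, 2.5, 6.3]
opening: 0.312
grip_force: 30.0
```

Call:
carry_out --pt "-0.006 0 -0.015 0" --pt "-0.004 0 -0.015 0" --pt "0 0 0 0" --pt "0 0 0 0" --pt "0 0 0 0"

```text
t: 15.95
eef_pos: [648.2, 147.7, 88.5]
tcp_rot: [3.141, 0.003, -2.991]
ft_force: [-0.9, 2.1, 9.1]
opening: 0.305
grip_force: 30.0
```

Call:
carry_out --pt "0 0 -0.02 0" --pt "0 0 -0.015 0" --pt "0 0 0 0" --pt "0 0 0 0" --pt "0 0 0 0"

```text
t: 16.45
eef_pos: [647.9, 147.8, 87.2]
tcp_rot: [3.141, 0.003, -2.991]
ft_force: [-3.2, 3.5, 14.7]
opening: 0.309
grip_force: 30.0
```

```bash
cat > v.py <<'E'
from h import *
import sys
a=np.ascontiguousarray(env.read_camera("scene")[:,:,::-1]);s=env.state();print(s["eef_pos"],s["ft_force"],s["moment"])
M=np.array([float(v) for v in sys.argv[2:5]]);q=proj("scene",M)[0].astype(int)
cv2.imwrite(sys.argv[1],cv2.resize(a[q[1]-45:q[1]+45,q[0]-50:q[0]+70],(800,600),interpolation=2))
E
python3 v.py pics/v1.png 663 150 119
```

```text
[647.93684368 147.85430265  87.21043554] [-3.10118319  2.74434422 13.3246501 ] [ 0.53426577  0.24195595 -0.01629269]
```

View pics/v1.png

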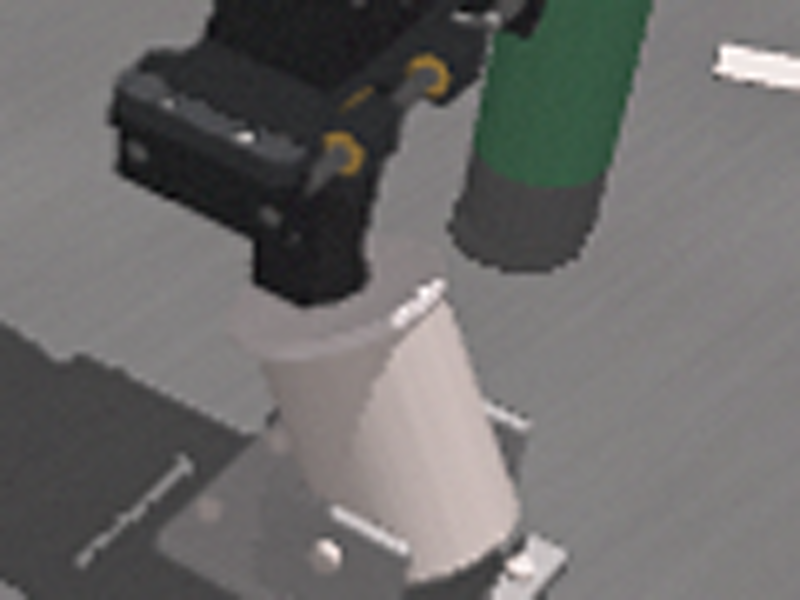

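Call:
carry_out --pt "0.006 0 -0.015 0" --pt "0.006 0 -0.015 0" --pt "0 0 0 0" --pt "0 0 0 0" --pt "0 0 0 0"

```text
t: 17.0
eef_pos: [648.1, 148.0, 86.2]
tcp_rot: [3.141, 0.002, -2.991]
ft_force: [-6.6, 3.8, 17.9]
opening: 0.314
grip_force: 30.0
```

Call:
carry_out --pt "0 0 -0.01 0" --pt "0 0 -0.01 0" --pt "0 0 0 0" --pt "0 0 0 0" --pt "0 0 0 0"

```text
t: 17.5
eef_pos: [648.2, 148.1, 85.7]
tcp_rot: [3.14, 0.003, -2.991]
ft_force: [-8.3, 3.5, 22.3]
opening: 0.31
grip_force: 30.0
```

Call:
carry_out --pt "0 0 0.01 0" --pt "0 0 0 0" --pt "0 0 0 0" --pt "0 0 0 0" --pt "0 0 0 0" --fingers -0.2

```text
t: 18.0
eef_pos: [647.6, 147.0, 83.2]
tcp_rot: [3.142, -0.001, -2.991]
ft_force: [-2.8, -0.7, 5.5]
opening: 0.593
grip_force: 3.2
```

Call:
carry_out --pt "0 0 0.2 0" --pt "0 0 0.5 0" --pt "0 0 0.8 0" --pt "0 0 0.3 0" --pt "-1 0 0 0"

```text
t: 18.5
eef_pos: [602.4, 146.9, 175.6]
tcp_rot: [-3.141, 0.007, -2.992]
ft_force: [-0.9, -0.7, -1.1]
opening: 0.599
grip_force: 0.0
```

```bash
cat > seat.py <<'E'
from h import *
import sys
# fit disc top circle freely: centre along mouth frame + tilt, scene camera
M=np.array([float(v) for v in sys.argv[1:4]]);yaw=float(sys.argv[4]);r=float(sys.argv[5])
a=np.ascontiguousarray(env.read_camera("scene")[:,:,::-1]);G=grad(a);n,u,v=axes(yaw)
f=lambda q:-samp(G,proj("scene",circ(M+q[0]*u+q[1]*v+7*n,yaw,r,np.pi/6+q[2])))
o=differential_evolution(f,[(-8,8),(-8,8),(-.5,.3)],seed=1);print(o.x.round(3),o.fun)
q=proj("scene",M)[0].astype(int);b=cv2.resize(a[q[1]-40:q[1]+50,q[0]-60:q[0]+60],(800,600),interpolation=2);cv2.imwrite(sys.argv[6],b);print(env.state()["eef_pos"])
E
python3 seat.py 664.2 150.9 119 3.295 41 pics/s1.png
```

```text
[ 5.328 -4.888 -0.009] -315.1490173339844
[589.45361712 146.78497626 172.5428344 ]
```

View pics/s1.png

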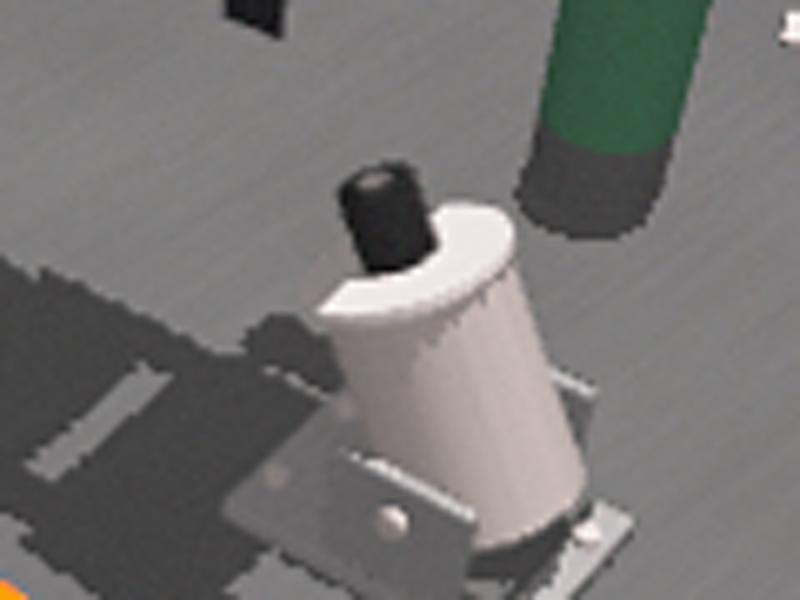

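The picture shows the disc parallel to the lip, with no visible gap. A light press on the knob top with shut fingers will seat it fully and check its height: contact is expected at about z 119 reported.

Call:
carry_out --pt "0.3 0 0 0" --pt "0.3 0 0 0" --pt "0.3 0 0 0" --pt "0.2 0 0 0" --pt "0 0 0 0" --fingers 1

```text
t: 19.05
eef_pos: [653.7, 146.9, 172.9]
tcp_rot: [3.142, -0.0, -2.991]
ft_force: [-0.3, 0.5, 0.8]
opening: 0.235
grip_force: 0.0
```

Call:
carry_out --pt "0 0 -0.3 0" --pt "0 0 -0.3 0" --pt "0 0 -0.2 0" --pt "0 0 -0.14 0" --pt "0 0 0 0"

```text
t: 19.55
eef_pos: [652.5, 147.1, 125.6]
tcp_rot: [3.141, -0.001, -2.991]
ft_force: [-0.2, 0.1, -0.7]
opening: 0.001
grip_force: 0.0
```

Call:
carry_out --pt "-0.15 0 0 0" --pt "0 0 0 0" --pt "0 0 -0.04 0" --pt "0 0 -0.04 0" --pt "0 0 0 0"

```text
t: 20.05
eef_pos: [645.5, 147.1, 122.1]
tcp_rot: [3.142, -0.0, -2.991]
ft_force: [-0.5, 0.2, 0.1]
opening: 0.007
grip_force: 0.0
```

Call:
carry_out --pt "0 0 -0.02 0" --pt "0 0 -0.02 0" --pt "0 0 -0.02 0" --pt "0 0 0 0" --pt "0 0 0 0"

```text
t: 20.55
eef_pos: [645.6, 147.1, 119.4]
tcp_rot: [3.142, 0.0, -2.991]
ft_force: [0.3, -0.2, 1.2]
opening: 0.002
grip_force: 0.5
```

Call:
carry_out --pt "0 0 -0.01 0" --pt "0 0 -0.01 0" --pt "0 0 0 0" --pt "0 0 0 0" --pt "0 0 0 0"

```text
t: 21.05
eef_pos: [645.8, 147.1, 119.0]
tcp_rot: [3.142, 0.001, -2.991]
ft_force: [-1.0, -0.6, 6.2]
opening: 0.003
grip_force: 2.7
```

Call:
carry_out --pt "0 0 -0.02 0" --pt "0 0 -0.02 0" --pt "0 0 0 0" --pt "0 0 0 0" --pt "0 0 0 0"

```text
t: 21.55
eef_pos: [646.2, 147.2, 118.5]
tcp_rot: [-3.142, 0.003, -2.991]
ft_force: [-4.5, -1.8, 15.9]
opening: 0.008
grip_force: 8.0
```

Call:
carry_out --pt "0 0 0.4 0" --pt "0 0 0.6 0" --pt "-0.7 -0.6 0 -0.4" --pt "-0.7 -0.6 0 -0.5" --pt "-0.7 -0.6 0 -0.5"

```text
t: 22.05
eef_pos: [538.9, 56.4, 166.1]
tcp_rot: [3.142, -0.0, -3.139]
ft_force: [-0.0, -0.4, -0.6]
opening: 0.004
grip_force: 0.0
```

Call:
carry_out --pt "-0.7 -0.6 -0.4 -0.5" --pt "-0.7 -0.6 -0.4 -0.5" --pt "-0.5 -0.4 -0.3 -0.34" --pt "0 0 0 0" --pt "0 0 0 0" --fingers -0.2

```text
t: 22.55
eef_pos: [446.1, -22.9, 111.7]
tcp_rot: [3.141, 0.0, 3.004]
ft_force: [-0.0, -0.2, -1.0]
opening: 0.368
grip_force: 0.0
```

Call:
carry_out --pt "-0.17 -0.16 -0.4 0" --pt "0 0 -0.5 0" --pt "0 0 -0.5 0" --pt "0 0 0 0" --pt "0 0 0 0"

```text
t: 23.05
eef_pos: [438.2, -30.2, 41.9]
tcp_rot: [3.141, -0.0, 3.007]
ft_force: [0.5, 0.2, 0.1]
opening: 0.598
grip_force: 0.0
```

Call:
carry_out --pt "-0.015 -0.016 -0.3 0" --pt "0 0 -0.3 0" --pt "0 0 -0.2 0" --pt "0 0 -0.066 0" --pt "0 0 0 0"

```text
t: 23.55
eef_pos: [436.9, -31.3, -1.5]
tcp_rot: [3.142, 0.0, 3.006]
ft_force: [-0.4, 0.5, -0.0]
opening: 0.6
grip_force: 0.0
```

Call:
carry_out --pt "0 0 0 0" --pt "0 0 0 0" --pt "0 0 0 0" --pt "0 0 0 0" --pt "0 0 0 0" --fingers 1

```text
t: 24.05
eef_pos: [436.7, -31.5, -1.6]
tcp_rot: [3.142, 0.0, 3.005]
ft_force: [0.0, 0.1, 2.8]
opening: 0.311
grip_force: 30.0
```

Call:
carry_out --pt "0 0 0 0" --pt "0 0 0 0" --pt "0 0 0 0" --pt "0 0 0 0" --pt "0 0 0 0"

```text
t: 24.55
eef_pos: [436.7, -31.4, -1.6]
tcp_rot: [3.142, 0.0, 3.005]
ft_force: [-0.1, 1.2, 4.3]
opening: 0.311
grip_force: 30.0
```

Call:
carry_out --pt "0 0 0.3 0" --pt "0 0 0.5 0" --pt "0 0 0.8 0" --pt "0 0 0.8 0" --pt "0 0 0.5 0"

```text
t: 25.05
eef_pos: [436.8, -31.4, 145.5]
tcp_rot: [-3.142, 0.002, 3.006]
ft_force: [0.0, -1.0, -0.9]
opening: 0.313
grip_force: 30.0
```

Call:
carry_out --pt "0.75 -0.45 0 0" --pt "0.75 -0.45 0 0" --pt "0.75 -0.45 0 0" --pt "0.75 -0.45 0 0" --pt "0.75 -0.45 0 0"

```text
t: 25.55
eef_pos: [625.2, -144.8, 142.7]
tcp_rot: [3.141, -0.001, 3.005]
ft_force: [0.4, 0.2, -0.9]
opening: 0.308
grip_force: 30.0
```

Call:
carry_out --pt "0.5 -0.3 0 0" --pt "0.2 -0.12 0 0" --pt "0 0 0 0" --pt "0 0 0 0" --pt "0 0 0 0"

```text
t: 26.05
eef_pos: [658.3, -164.3, 143.2]
tcp_rot: [3.141, -0.001, 3.006]
ft_force: [-0.9, -0.5, -1.0]
opening: 0.313
grip_force: 30.0
```

Call:
carry_out --pt "0.188 -0.124 0 0" --pt "0 0 0 0" --pt "0 0 -0.25 0" --pt "0 0 -0.25 0" --pt "0 0 -0.2 0"

```text
t: 26.55
eef_pos: [667.6, -170.6, 106.5]
tcp_rot: [3.141, -0.002, 3.006]
ft_force: [-0.9, 0.1, -0.7]
opening: 0.311
grip_force: 30.0
```

Call:
carry_out --pt "0 0 -0.04 0" --pt "0 0 -0.02 0" --pt "0 0 0 0" --pt "0 0 0 0" --pt "0 0 0 0"

```text
t: 27.05
eef_pos: [668.7, -171.2, 105.6]
tcp_rot: [-3.142, 0.001, 3.005]
ft_force: [1.0, -0.2, -1.2]
opening: 0.309
grip_force: 30.0
```

Call:
carry_out --pt "-0.01 0.006 -0.03 0" --pt "-0.01 0.006 -0.03 0" --pt "0 0 -0.03 0" --pt "0 0 -0.03 0" --pt "0 0 0 0"

```text
t: 27.55
eef_pos: [668.4, -170.5, 100.8]
tcp_rot: [-3.141, 0.003, 3.006]
ft_force: [-0.5, 2.1, 10.3]
opening: 0.313
grip_force: 30.0
```

Call:
carry_out --pt "-0.018 0.002 -0.012 0" --pt "-0.018 0.002 -0.012 0" --pt "-0.018 0.002 -0.012 0" --pt "-0.018 0.002 -0.012 0" --pt "0 0 0 0"

```text
t: 28.05
eef_pos: [667.5, -170.5, 100.9]
tcp_rot: [-3.141, 0.01, 3.005]
ft_force: [6.2, 2.7, 19.4]
opening: 0.311
grip_force: 30.0
```

Run:
```python
from h import *
s=env.state();print(s["ft_force"],s["moment"],s["eef_pos"])
a=np.ascontiguousarray(env.read_camera("scene")[:,:,::-1]);cv2.imwrite("pics/raw_s.png",a);G=grad(a)
p=s["eef_pos"]+[0,0,39.4+19]   # grasp point; disc top centre lies 23.8 mm along the stopper axis
def C(q,t): n,_,_=axes(3.005,t);return p+[q[0],q[1],0]-23.8*n
f=lambda q:-samp(G,proj("scene",circ(C(q,q[2]),3.005,31,q[2])))
for t in np.radians([0,5,10,15,20]):
    o=differential_evolution(lambda q:f([*q,t]),[(-6,8),(-8,6)],seed=1);print(np.degrees(t).round(),o.x.round(1),round(o.fun))
```

```text
[ 6.15854334  2.73726442 19.3997726 ] [ 0.65083034 -1.20916138  0.03294166] [ 667.54169842 -170.4685606   100.87768742]
0.0 [ 2.6 -1.7] -174
5.0 [ 1.3 -2.1] -182
10.0 [-0.2 -2.2] -175
15.0 [-4.2 -1.1] -160
20.0 [-5.9 -1.1] -145
```

Call:
carry_out --pt "0 0 0.1 0" --pt "0.05 0 0.04 0" --pt "0.05 0 0 0" --pt "0.02 0 0 0" --pt "0 0 0 0"

```text
t: 28.6
eef_pos: [669.7, -170.1, 103.2]
tcp_rot: [3.141, -0.001, 3.005]
ft_force: [0.5, 0.2, -0.6]
opening: 0.309
grip_force: 30.0
```

Call:
carry_out --pt "0.024 -0.01 0 0" --pt "0 0 -0.02 0" --pt "0 0 -0.02 0" --pt "0 0 -0.01 0" --pt "0 0 0 0"

```text
t: 29.1
eef_pos: [671.0, -170.6, 101.2]
tcp_rot: [3.141, -0.0, 3.005]
ft_force: [0.1, -0.2, -0.9]
opening: 0.309
grip_force: 30.0
```

```bash
cat > w.py <<'E'
from cell import env
s=env.state();f=s["ft_force"];m=s["moment"];print(s["eef_pos"].round(1),f.round(1),m.round(2),"rx",round((-.2*f[0]-m[1])/f[2]*1000),"ry",round((m[0]-.2*f[1])/f[2]*1000))
E
python3 w.py
```

```text
[ 671.  -170.6  101.2] [ 0.1 -0.2 -0.9] [0.02 0.05 0.05] rx 70 ry -61
```

Call:
carry_out --pt "0 0 -0.02 0" --pt "0 0 -0.02 0" --pt "0 0 0 0" --pt "0 0 0 0" --pt "0 0 0 0"

```text
t: 29.6
eef_pos: [671.1, -170.6, 99.4]
tcp_rot: [3.142, 0.0, 3.005]
ft_force: [-0.4, -0.4, -1.5]
opening: 0.314
grip_force: 30.0
```

```bash
python3 w.py
```

```text
[ 671.1 -170.6   99.4] [-0.4 -0.4 -1.5] [ 0.06  0.02 -0.04] rx -37 ry -97
```

Call:
carry_out --pt "0 0 -0.02 0" --pt "0 0 -0.02 0" --pt "0 0 0 0" --pt "0 0 0 0" --pt "0 0 0 0"

```text
t: 30.1
eef_pos: [671.2, -170.7, 98.2]
tcp_rot: [-3.142, 0.001, 3.005]
ft_force: [-2.2, -0.1, 6.0]
opening: 0.309
grip_force: 30.0
```

```bash
python3 w.py
```

```text
[ 671.2 -170.7   98.2] [-2.2 -0.1  6. ] [0.14 0.4  0.01] rx 7 ry 26
```

Call:
carry_out --pt "-0.02 0.003 0 0" --pt "-0.02 0.003 -0.01 0" --pt "-0.02 0.003 -0.015 0" --pt "0 0 0 0" --pt "0 0 0 0"

```text
t: 30.6
eef_pos: [669.8, -170.5, 97.4]
tcp_rot: [-3.141, 0.005, 3.005]
ft_force: [4.1, 0.1, 7.0]
opening: 0.311
grip_force: 30.0
```

```bash
python3 w.py
```

```text
[ 669.8 -170.5   97.4] [4.1 0.1 7. ] [ 0.   -1.02  0.02] rx 30 ry -2
```

Call:
carry_out --pt "-0.02 0.003 -0.012 0" --pt "-0.02 0.003 -0.012 0" --pt "-0.02 0.003 -0.012 0" --pt "0 0 0 0" --pt "0 0 0 0"

```text
t: 31.1
eef_pos: [667.3, -170.3, 96.1]
tcp_rot: [-3.141, 0.006, 3.005]
ft_force: [5.1, -0.7, 9.7]
opening: 0.309
grip_force: 30.0
```

```bash
python3 w.py
```

```text
[ 667.3 -170.3   96.1] [ 5.1 -0.7  9.7] [-0.09 -1.26  0.02] rx 24 ry 5
```

Rotating well; continue.

Call:
carry_out --pt "-0.02 0.003 -0.018 0" --pt "-0.02 0.003 -0.018 0" --pt "-0.02 0.003 -0.018 0" --pt "0 0 0 0" --pt "0 0 0 0"

```text
t: 31.6
eef_pos: [663.5, -169.7, 93.0]
tcp_rot: [-3.141, 0.004, 3.005]
ft_force: [3.4, -0.2, 7.8]
opening: 0.311
grip_force: 30.0
```

Call:
carry_out --pt "-0.018 0.003 -0.022 0" --pt "-0.018 0.003 -0.022 0" --pt "-0.018 0.003 -0.022 0" --pt "0 0 0 0" --pt "0 0 0 0"

```text
t: 32.1
eef_pos: [660.6, -169.3, 89.7]
tcp_rot: [-3.141, 0.004, 3.005]
ft_force: [0.9, 0.5, 9.2]
opening: 0.307
grip_force: 30.0
```

```bash
python3 w.py
```

```text
[ 660.6 -169.3   89.7] [0.9 0.5 9.2] [-0.1  -0.65  0.01] rx 53 ry -22
```

Call:
carry_out --pt "-0.022 0.003 -0.026 0" --pt "-0.02 0.003 -0.026 0" --pt "-0.02 0.003 -0.026 0" --pt "0 0 0 0" --pt "0 0 0 0"

```text
t: 32.6
eef_pos: [657.4, -168.8, 85.6]
tcp_rot: [-3.141, 0.003, 3.005]
ft_force: [0.1, 0.0, 7.9]
opening: 0.311
grip_force: 30.0
```

Call:
carry_out --pt "-0.015 0.003 -0.028 0" --pt "-0.012 0.003 -0.028 0" --pt "-0.01 0 -0.028 0" --pt "0 0 0 0" --pt "0 0 0 0"

```text
t: 33.1
eef_pos: [654.8, -168.4, 81.0]
tcp_rot: [-3.141, 0.002, 3.005]
ft_force: [-0.6, -1.0, 7.4]
opening: 0.309
grip_force: 30.0
```

```bash
python3 w.py
```

```text
[ 654.8 -168.4   81. ] [-0.6 -1.   7.4] [-0.03 -0.08 -0.06] rx 26 ry 22
```

Call:
carry_out --pt "-0.004 0 -0.015 0" --pt "0 0 -0.015 0" --pt "0 0 -0.01 0" --pt "0 0 0 0" --pt "0 0 0 0"

```text
t: 33.6
eef_pos: [654.2, -168.2, 79.4]
tcp_rot: [-3.141, 0.001, 3.006]
ft_force: [-4.2, 0.6, 11.7]
opening: 0.309
grip_force: 30.0
```

Call:
carry_out --pt "0 0 -0.015 0" --pt "0 0 -0.015 0" --pt "0 0 0 0" --pt "0 0 0 0" --pt "0 0 0 0"

```text
t: 34.1
eef_pos: [654.4, -168.2, 79.2]
tcp_rot: [-3.141, 0.002, 3.006]
ft_force: [-8.3, 2.3, 20.8]
opening: 0.306
grip_force: 30.0
```

```bash
python3 w.py
```

```text
[ 654.4 -168.2   79.2] [-8.3  2.3 20.8] [0.12 1.05 0.02] rx 29 ry -16
```

Call:
carry_out --pt "0 0 0.015 0" --pt "0 0 0 0" --pt "0 0 0 0" --pt "0 0 0 0" --pt "0 0 0 0" --fingers -0.2

```text
t: 34.6
eef_pos: [654.1, -167.7, 77.2]
tcp_rot: [3.141, -0.001, 3.006]
ft_force: [-0.4, 4.0, 3.2]
opening: 0.596
grip_force: 2.0
```

Call:
carry_out --pt "0 0 0.2 0" --pt "0 0 0.4 0" --pt "0 0 0.4 0" --pt "0 0 0.1 0" --pt "0 0 0 0"

```text
t: 35.1
eef_pos: [654.5, -168.3, 133.1]
tcp_rot: [-3.141, 0.001, 3.005]
ft_force: [0.2, -0.0, -0.9]
opening: 0.598
grip_force: 0.0
```

Call:
carry_out --pt "0 0 0 0" --pt "0 0 0 0" --pt "0 0 0 0" --pt "0 0 0 0" --pt "0 0 0 0" --fingers 1

```text
t: 35.6
eef_pos: [654.2, -168.0, 132.2]
tcp_rot: [3.141, -0.0, 3.005]
ft_force: [-0.3, 0.1, -1.0]
opening: 0.232
grip_force: 0.0
```

Call:
carry_out --pt "0 0 0 0" --pt "0 0 0 0" --pt "0 0 0 0" --pt "0 0 0 0" --pt "0 0 0 0"

```text
t: 36.1
eef_pos: [654.2, -168.1, 132.5]
tcp_rot: [3.142, 0.0, 3.005]
ft_force: [0.4, -0.2, 0.2]
opening: 0.006
grip_force: 0.0
```

Call:
carry_out --pt "-0.02 0 -0.1 0" --pt "0 0 -0.1 0" --pt "0 0 -0.08 0" --pt "0 0 -0.02 0" --pt "0 0 0 0"

```text
t: 36.6
eef_pos: [653.2, -168.0, 117.1]
tcp_rot: [3.141, -0.0, 3.005]
ft_force: [0.2, -0.4, 0.5]
opening: 0.003
grip_force: 0.0
```

Call:
carry_out --pt "0 0 -0.02 0" --pt "0 0 -0.02 0" --pt "0 0 0 0" --pt "0 0 0 0" --pt "0 0 0 0"

```text
t: 37.1
eef_pos: [653.3, -168.1, 115.5]
tcp_rot: [3.141, 0.0, 3.005]
ft_force: [0.0, -0.1, 1.2]
opening: 0.002
grip_force: 0.0
```

Call:
carry_out --pt "0 0 -0.02 0" --pt "0 0 -0.02 0" --pt "0 0 0 0" --pt "0 0 0 0" --pt "0 0 0 0"

```text
t: 37.6
eef_pos: [653.5, -168.1, 113.9]
tcp_rot: [-3.141, 0.001, 3.005]
ft_force: [-1.0, 0.2, 5.7]
opening: 0.002
grip_force: 2.5
```

Call:
carry_out --pt "0 0 -0.02 0" --pt "0 0 0 0" --pt "0 0 0 0" --pt "0 0 0 0" --pt "0 0 0 0"

```text
t: 38.1
eef_pos: [653.7, -168.2, 113.7]
tcp_rot: [-3.141, 0.002, 3.006]
ft_force: [-2.2, 0.3, 10.3]
opening: 0.004
grip_force: 5.1
```

Call:
carry_out --pt "0 0 0.3 0" --pt "0 0 0.8 0" --pt "-0.8 0 0.3 0" --pt "-0.9 0 0 0" --pt "-0.9 0 0 0"

```text
t: 38.6
eef_pos: [521.8, -167.9, 183.2]
tcp_rot: [-3.141, 0.001, 3.006]
ft_force: [0.4, -0.7, 0.2]
opening: 0.004
grip_force: 0.0
```

Call:
carry_out --pt "-0.8 0.3 0 0" --pt "-0.6 0.3 0 0" --pt "0 0 0 0" --pt "0 0 0 0" --pt "0 0 0 0"

```text
t: 39.1
eef_pos: [454.2, -138.5, 182.8]
tcp_rot: [-3.141, 0.001, 3.006]
ft_force: [1.0, 0.4, -0.1]
opening: 0.007
grip_force: 0.0
```

Run:
```python
from h import *
print(env.state()["eef_pos"],env.state()["t"])
im={c:np.ascontiguousarray(env.read_camera(c)[:,:,::-1]) for c in CAL}
for c in im: cv2.imwrite(f"pics/end_{c}.png",im[c])
# knob top: dark cylinder; disc outline fit with free tilt; mouths as measured per camera
for nm,r,z,yaw,MM in(("L",41,119,3.295,{"scene":(664.2,150.9),"top":(660.8,148.4)}),("S",31,114,3.005,{"scene":(672.1,-170.9),"top":(667.7,-169.9)})):
    for c in im:
        G=grad(im[c]);M=np.array([*MM[c],z]);n,u,v=axes(yaw)
        for lab,h in(("top edge",7),("under edge",0)):
            f=lambda q:-samp(G,proj(c,circ(M+q[0]*u+q[1]*v+h*n,yaw+q[3],r,np.pi/6+q[2])))
            o=differential_evolution(f,[(-9,9),(-9,9),(-.3,.3),(-.3,.3)],seed=2);print(nm,c,lab,o.x.round(2),round(o.fun))
for l in("stopper_large","stopper_small","stopper_spare","screwdriver","spray_can","dial_gauge"):
    print(l,[([round(d["position"][1]*640),round(d["position"][0]*400)],round(d["conf"],2)) for d in env.look_for("scene",l)][:2])
```

```text
[ 454.2038322  -138.49410862  182.77972882] 39.1
L scene top edge [ 3.82 -3.8  -0.04 -0.01] -445
L scene under edge [-7.32  8.5  -0.05  0.02] -445
L top top edge [ 2.24  2.3  -0.02 -0.06] -440
L top under edge [ 0.86  2.97 -0.09 -0.13] -439
S scene top edge [-2.59  0.92  0.22 -0.07] -412
S scene under edge [-7.74  3.43 -0.07 -0.02] -388
S top top edge [ 4.24  0.   -0.19  0.24] -399
S top under edge [ 2.54 -0.68 -0.19  0.21] -399
stopper_large [([389, 187], 0.92), ([186, 310], 0.31)]
stopper_small [([321, 210], 0.96), ([294, 254], 0.74)]
stopper_spare [([245, 237], 0.97), ([393, 181], 0.71)]
screwdriver [([345, 245], 0.56)]
spray_can [([424, 146], 0.71)]
dial_gauge []
```

Run:
```python
from h import *
from scipy.spatial.transform import Rotation as R
im={c:cv2.imread(f"pics/end_{c}.png") for c in CAL};G={c:np.minimum(grad(im[c]),400) for c in im}
def pts(c,O,ax,r):
    e=np.cross(ax,[0,1,0]);e/=np.linalg.norm(e);w=np.cross(ax,e);ring=lambda R_,h:O+h*ax+R_*(np.outer(np.cos(A),e)+np.outer(np.sin(A),w))
    o=CAL[c]["pose"][:3,3]-O;a,b=o@e,o@w;f=np.arctan2(b,a);k=np.arccos(15/np.hypot(a,b));s=np.linspace(10,37,20)
    side=np.concatenate([O+15*(np.cos(f+g*k)*e+np.sin(f+g*k)*w)+np.outer(s,ax) for g in(-1,1)])
    return ring(r,7),ring(r,0)[np.cos(A-f)>0.1],side
for nm,r,M,yaw in(("L",41,(663,149.6,119),3.295),("S",31,(671,-170.7,114),3.005)):
    M=np.array(M);n,u,v=axes(yaw)
    for cs in(["scene"],["top"],["scene","top"]):
        def f(q):
            ax=n+np.tan(q[0])*u+np.tan(q[1])*v;ax/=np.linalg.norm(ax);t=0
            for i,c in enumerate(cs):
                B=CAL[c]["pose"];O=M+B[:3,0]*q[2+2*i]+B[:3,1]*q[3+2*i]
                t-=sum(k*samp(G[c],proj(c,P)) for k,P in zip((1,.5,1),pts(c,O,ax,r)))
            return t
        b=[(-.3,.3)]*2+[(-6,6)]*2*len(cs)
        o=min((differential_evolution(f,b,seed=s,maxiter=120,polish=False) for s in(1,2)),key=lambda o:o.fun)
        print(nm,cs,"tilt uphill/side deg",np.degrees(o.x[:2]).round(1),"cam off",o.x[2:].round(1),round(o.fun))
```

```text
L ['scene'] tilt uphill/side deg [-1.   1.9] cam off [1.2 0.4] -841
L ['top'] tilt uphill/side deg [14.1 -1.6] cam off [-2.2  2.4] -963
L ['scene', 'top'] tilt uphill/side deg [-0.6  0.7] cam off [ 1.3  0.3 -1.2  0.5] -1777
S ['scene'] tilt uphill/side deg [-8.8  3.1] cam off [1.4 1. ] -813
S ['top'] tilt uphill/side deg [12.1  6.8] cam off [0.5 0.9] -956
S ['scene', 'top'] tilt uphill/side deg [-3.6  1.2] cam off [ 1.6  1.8  1.  -0.7] -1752<stdin>:6: RuntimeWarning: invalid value encountered in arccos
```

Call:
carry_out --pt "0.9 -0.14 0 0" --pt "0.9 -0.14 0 0" --pt "0.9 -0.14 0 0" --pt "0.9 -0.14 0 0" --pt "0.9 -0.14 0 0"

```text
t: 40.0
eef_pos: [680.0, -173.2, 182.1]
tcp_rot: [3.141, -0.0, 3.006]
ft_force: [0.9, 0.0, 0.9]
opening: 0.007
grip_force: 0.0
```

Call:
carry_out --pt "0 0 0 0" --pt "0 0 0 0" --pt "0 0 -0.2 0" --pt "0 0 -0.2 0" --pt "0 0 0 0"

```text
t: 40.5
eef_pos: [676.9, -172.8, 160.9]
tcp_rot: [3.141, -0.003, 3.005]
ft_force: [0.7, 0.9, -0.9]
opening: 0.007
grip_force: 0.0
```

Call:
carry_out --pt "0.15 0 0 0" --pt "0.17 -0.01 -0.3 0" --pt "0 0 -0.4 0" --pt "0 0 -0.4 0" --pt "0 0 0 0"

```text
t: 41.0
eef_pos: [693.3, -173.1, 103.8]
tcp_rot: [3.141, -0.005, 3.006]
ft_force: [-0.9, -0.2, -0.2]
opening: 0.008
grip_force: 0.0
```

Call:
carry_out --pt "0 0 -0.02 0" --pt "0 0 -0.02 0" --pt "0 0 0 0" --pt "0 0 0 0" --pt "0 0 0 0"

```text
t: 41.5
eef_pos: [694.4, -173.6, 106.0]
tcp_rot: [-3.142, 0.001, 3.006]
ft_force: [-0.2, -0.2, 0.5]
opening: 0.007
grip_force: 0.0
```

Call:
carry_out --pt "-0.02 0 -0.05 0" --pt "0 0 -0.05 0" --pt "0 0 -0.05 0" --pt "0 0 0 0" --pt "0 0 0 0"

```text
t: 42.0
eef_pos: [693.2, -173.5, 97.8]
tcp_rot: [3.141, -0.0, 3.005]
ft_force: [-0.3, -0.3, -0.5]
opening: 0.005
grip_force: 0.0
```

Call:
carry_out --pt "0 0 -0.02 0" --pt "0 0 -0.01 0" --pt "0 0 0 0" --pt "0 0 0 0" --pt "0 0 0 0"

```text
t: 42.5
eef_pos: [693.3, -173.6, 96.5]
tcp_rot: [3.141, 0.0, 3.005]
ft_force: [-0.4, 0.4, -0.8]
opening: 0.002
grip_force: 0.0
```

Call:
carry_out --pt "0 0 -0.01 0" --pt "0 0 -0.01 0" --pt "0 0 0 0" --pt "0 0 0 0" --pt "0 0 0 0"

```text
t: 43.0
eef_pos: [693.3, -173.6, 95.4]
tcp_rot: [3.142, 0.0, 3.005]
ft_force: [0.8, 0.6, -0.2]
opening: 0.004
grip_force: 0.1
```

Call:
carry_out --pt "0 0 0.4 0" --pt "0 0 0.8 0" --pt "0 0 0.6 0" --pt "0 0 0 0" --pt "0 0 0 0"

```text
t: 43.5
eef_pos: [693.2, -173.5, 185.6]
tcp_rot: [-3.142, 0.001, 3.006]
ft_force: [0.4, 0.4, -1.5]
opening: 0.004
grip_force: 0.0
```

```bash
python3 -c "
from cell import env
print(env.state()['eef_pos'],env.state()['ft_force']);print(env.job_done())"
```

```text
[ 693.20475687 -173.52476245  185.6161515 ] [ 0.36853346  0.43872077 -1.53191677]
the job is handed in; nothing more can be done
None
```

I closed both pots with their own stoppers, let go, and handed the job in at 43.5 s; no verdict came back, but touch checks put both discs at seated height, with the large one's tilt within about 1° and the small one's tilt by camera uncertain (about 4°).

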